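# Turn the nested blue bin and stack it on the grey bin's ledges

## Robot

A 6-joint arm with a two-finger parallel gripper is mounted at the origin on the work surface. World frame = base frame: x ahead of the robot, y to its left, z up, the work surface at z = 0. Lengths are in mm, angles in rad, forces in N, time in s.
With the tool pointing down it reaches from about 300 to 775 mm from the base axis. Payload 14.6 kg.
Tool frame: the origin (TCP) lies midway between the tips of the shut fingers; the grasp point (between the pads) lies behind it (manip.grip_depth is the z of the grasp point in the tool frame, in mm); z points along the fingers, y is the line along which they close (so a half turn about z gives the same grasp; the last joint's range is limited). The gripper opens to 94 mm and grips with 3 to 60 N. Pads are 16 mm wide; open, the fingers measure 119 mm over their backs; the gripper's body (75 mm by 177 mm) begins 78 mm behind the grasp point.
Start: joints at [1.282, 0.3, 1.521, -0, 1.321, -0.067], TCP at [120.99, 536.517, 205.446] pointing down, gripper open.
Joint ranges: [-3.03, 3.03], [-0.79, 2.21], [0.23, 2.52], [-1.04, 4.18], [0, 3.07], [-2.55, 2.55]. Speed limits (rad/s): [2.22, 2.22, 2.57, 3.14, 3.14, 3.14].

## Interface

Orientations are given as [roll, pitch, yaw] about the fixed x, y, z axes, in that order (R = Rz(yaw) Ry(pitch) Rx(roll)).
In Python, from cell import manip, camrig, job gives the robot as it stands (manip), with the cameras (camrig) and the job (job).
- The arm moves only by the shell command python3 nudge.py 'ROWS' [OPENING] [FORCE]. ROWS is a JSON list that holds a single list of rows (three levels of brackets), with 1 to 5 rows, each of 6 numbers: dx, dy, dz in mm, then a rotation vector rx, ry, rz in rad; each row is the pose to reach, as a shift and turn from the pose commanded when the command began, along the tool's axes at that moment; what a row does not reach only later rows make up. A row lasts 1/10 s, in which the tool goes at most 50 mm and 0.15 rad, less where a joint would pass 70% of its speed; a pose out of reach is approached as far as the arm can. OPENING is the finger opening in mm, set as the command begins (- or left out keeps the last). The fingers move at their own pace and stop on an object; FORCE is the grip in N (left out, the last holds). Time passes only in rows, so rows that do not move let the fingers close. It prints the time, the measured TCP pose, the force, the opening and the grip force at its end. Input that does not fit is refused with a message, and nothing moves.
- manip.read_state(): the state, without advancing time (a new reading comes with each control period).
- camrig.camera(name): name is "scene" or "side" or "wrist"; returns (picture, depth): 400x640x3 uint8, red, green, blue; 400x640 float32, mm along the optical axis (not along the pixel's ray), 0 where there is no reading.
- camrig.camera_info(name): a dict with "K" (3x3 intrinsics, pixels), "rvec" (rotation vector, rad) and "tvec" (3), from world to camera coordinates, as OpenCV has them; the wrist camera has in their place "mount" (4x4, takes a point from camera to tool coordinates, whose origin is the TCP and whose axes are the flange's). Camera axes: x right, y down, z forward; pixel columns grow to the right and rows downward; lengths in mm; the calibration is good to about 2 mm. A picture is of the moment at which its call begins: read the wrist's pose just before it. camera_info takes no time and is no camera call.
- job.sign_off(): hands the job in; it is judged then, once.
The state is a dict: "clock": time; "joints": joint angles; "qd": joint speeds; "effort": joint torques, N m; "eef_pos": TCP position; "eef_rot": TCP orientation; "wrist_force": force on the tool from outside, world axes, zero at the start; "moment": the same for the moment, N m; "finger_gap": finger opening in mm; "finger_force": force on a finger pad.
Only numpy, scipy, OpenCV 4.12 (cv2) and the standard library are available. Lean on these libraries where they do the work, as an engineer would, in place of code of your own. Each camera call takes 0.05 s, during which the arm holds its last target. There are 200 camera calls.

## Task

The blue stack-nest bin has been dropped nested into the grey one, on top of the fittings. Lift it out, turn it half a turn so that its yellow end is over the grey bin's open end, set it on the grey ledges without dropping it, and push it along until its toe is under the lip at the grey bin's yellow end and it drops home, level. Keep it upright, leave the grey bin standing where it is, and do not disturb the other things on the bench.

Things in the scene. Friction and masses are not known exactly. Their poses are not given: they have to be found in the camera images.
- blue_bin: Upper bin: blue, closed yellow end (+x), open end (-x, pick cut-out), white sensors in foam. 190 x 66 mm at the rim, 80 high, tapers to 152 x 42. 0.29-0.49 kg. Origin: centre of the underside (foot ribs). Starts nested, origin 28 mm above the grey one; lifts straight out (off centre its floor can catch under the grey ledges). Home: half turned, 62 mm above the grey origin, same x, y.
- grey_bin: Lower bin: grey, same moulding and frame as the blue one (yellow end at +x, open end at -x), on the bench, brass fittings fixed on its floor; 1.0-1.3 kg, slides if pushed with over 6 N. Rim top at z = 80 mm; opening at the rim 182 x 59 mm, walls 2 mm, tapering inward going down. Laid crosswise on this rim the blue bin rests level, origin 76 mm above this one (handy for a regrasp).
- blue_rim (a point): Centre of the blue bin's mouth at rim height (x, y = 0, z = 80 mm in its frame). Round the rim runs an upright skirt with flat outer faces at y = +-33 (grip here across the 66 mm width) and x = +-95 mm, from z = 52 to 80 mm; its lower edge rests on the grey rim when nested.
- blue_mark (a point): Middle of the blue bin's yellow end, outer top edge of the rim (x = 95, y = 0, z = 80 mm in its frame). Half turned and set down 6 to 11 mm short of home (towards the grey open end) the bin rides level on its rib tips, origin 66 mm above the grey one's; a push on this end skirt towards the grey yellow end (1 to 5 N) slides it until it drops 4 mm and stops.
- blue_toe (a point): Top edge of the tip of the blue toe, a tongue 20 mm wide and 3 mm thick that stands out at the bottom of the open end (x = -86, y = 0, z = 7 mm in its frame). The grey bin has one too.
- grey_lip (a point): Lower inner edge of the grey lip, which juts inward from the rim in the middle of the yellow end (x = 82, y = 0, z = 75.5 mm in the grey frame): 20 mm wide, from x = 82 to the end wall, top flush with the rim. Home, the blue toe reaches 4 mm under it; a bin lowered straight down onto its place lands with the toe on top of the lip and stays cocked.
- blue_saddle (a point): Middle of a saddle under the blue bin, in the rib-tip plane (x = -60, y = z = 0 in its frame); a second one at x = +28 mm. A saddle is a gap 21 mm long in x between two cross ribs 4 mm thick, 4 mm deep, 41 mm wide; its roof, the floor's underside, is at z = 4 mm. Home, each saddle straddles a pair of ledges with 1.5 mm play each way.
- grey_ledge (a point): Middle, between the two grey ledges nearer the yellow end, at their top (x = 60, y = 0, z = 66 mm in the grey frame); a second pair at x = -28 mm. Each ledge is 18 mm long in x and stands out from the long wall to y = +-13 mm. Same-way bins pass them through notches in wall and floor, and nest. A turned bin over 12 mm off along, or 6 across, meets the rim.
- capsule_filter: Bystander: blue capsule filter, 68 mm across, 80 mm high, standing; origin at the centre of its underside.
- bottle: Bystander: white bottle with a blue cap, 52 mm across, 110 mm high; origin under its centre.
- screwdriver: Bystander: screwdriver lying flat along its x; origin at its underside.
- wrench: Bystander: steel wrench lying flat along its x; origin at its underside.
- pump: Bystander: white pump module 120 x 70 x 47 mm; origin at the centre of its underside.
- cassette: Bystander: round filter cassette, 90 mm across, 30 mm high; origin under its centre.
- adapter: Bystander: turned steel inlet adapter, 52 mm across, 65 mm high, standing; origin under its centre.

How it is judged (in metres and radians):
On the way:
1. the blue bin is lifted clear out of the grey bin (z of blue_bin in the frame of grey_bin above 0.078 m and distance of grey_bin from where it was at the start of the episode below 0.03 m), for 0.1 s.
At the end, for the whole second after the job is handed in: Blue bin on the grey ledges, half-turned, toe under the lip, ribs down: origin 62 mm (+-1.5) above the grey one's, within 4 mm along and 8 mm across, parallel to 0.06 rad, both level to 0.03 rad, at rest, released; the grey bin on the bench within 30 mm of its start (z of blue_bin in the frame of grey_bin between 0.0605 and 0.0635 m and x of blue_bin in the frame of grey_bin between -0.004 and 0.004 m and y of blue_bin in the frame of grey_bin between -0.008 and 0.008 m and x of blue_mark in the frame of grey_bin below -0.085 m and angle between the x axis of blue_bin and the x axis of grey_bin, either way round below 0.06 rad and angle between each of blue_bin, grey_bin's own z axis and vertical below 0.03 rad and height (world z) of grey_bin below 0.004 m and distance of grey_bin from where it was at the start of the episode below 0.03 m and linear speed of each of blue_bin, grey_bin below 0.01 m/s and angular speed of blue_bin below 0.05 rad/s and contact force between the fingers and blue_bin below 0.1 N); the robot touches nothing.
It fails at once if the blue bin is dropped (falls free of the fingers faster than 0.5 m/s) (contact force between the fingers and blue_bin below 0.2 N and linear speed of blue_bin above 0.5 m/s).
It fails at once if the blue bin is tipped by more than 0.5 rad (angle between blue_bin's own z axis and vertical above 0.5 rad).
It fails at once if the grey bin is shifted by more than 30 mm or lifted (distance of grey_bin from where it was at the start of the episode above 0.03 m or angle between grey_bin's own z axis and vertical above 0.2 rad).
It fails at once if a bystander is moved by more than 30 mm (distance of any of capsule_filter, bottle, screwdriver, wrench, pump, cassette, adapter from where it was at the start of the episode above 0.03 m).
It also fails if it takes over 58 s, if anything falls off the work surface, if the arm or the gripper's body presses on something with over 40 N, if the wrist force passes 120 N, or if a joint passes its speed limit or range.

## Working session

There is one attempt and no reset: what is moved stays moved. The work goes in short steps, Python scripts to look and compute and a shell command to move; the robot and the scene stay as the last step left them, time stands still between calls to the robot, and variables do not carry over. Pictures are saved under pics/ and viewed, at most 10 in all, crops included, and the job is handed in when it is done.

```bash
ls; mkdir -p pics
python3 - <<'E'
from cell import manip, camrig, job
import cv2,numpy as np
s=manip.read_state();print(s, manip.grip_depth)
for n in["scene","side","wrist"]:
    p,d=camrig.camera(n);cv2.imwrite(f"pics/{n}0.png",p[...,::-1]);np.savez(f"pics/{n}0.npz",p=p,d=d);print(n,camrig.camera_info(n),(d>0).mean())
a=[cv2.imread(f"pics/{n}0.png") for n in["scene","wrist"]]
E
```

```text
cell.py
nudge.py
pics
{'clock': 0.0, 'joints': array([ 1.28243292e+00,  3.00485173e-01,  1.52161594e+00, -1.16361812e-05,
        1.32068920e+00, -6.66068864e-02]), 'qd': array([-5.71805276e-04,  8.61191260e-04, -8.79168236e-04,  5.93963821e-05,
       -2.57240594e-04, -2.74317971e-04]), 'effort': array([ 1.86347620e-04, -5.31804156e+01, -3.52746892e+01,  7.08380900e-02,
        2.43949756e-02, -2.31026569e-06]), 'eef_pos': array([120.89996831, 536.26522519, 204.8638668 ]), 'eef_rot': array([-3.14039691e+00, -6.84671805e-05,  2.91983898e+00]), 'wrist_force': array([ 0.00253929,  1.14781189, -0.31520911]), 'moment': array([ 0.05039145, -0.0174343 , -0.06804856]), 'finger_force': 0.0, 'finger_gap': 93.92670497342218} -18.8
scene {'K': array([[424.10518263,   0.        , 318.32339346],
       [  0.        , 424.10518263, 191.53304   ],
       [  0.        ,   0.        ,   1.        ]]), 'rvec': array([ 0.94808984,  2.61827236, -0.87930333]), 'tvec': array([ 440.29333621, -230.87477434, 1344.13794744])} 0.99580078125
side {'K': array([[463.13521468,   0.        , 318.70976082],
       [  0.        , 463.13521468, 199.98373842],
       [  0.        ,   0.        ,   1.        ]]), 'rvec': array([ 2.39419912, -0.11833738,  0.0436028 ]), 'tvec': array([-544.3176226 ,  107.60159423, 1293.24707651])} 0.9958828125
wrist {'K': array([[358.41245934,   0.        , 322.65404943],
       [  0.        , 358.41245934, 203.16514929],
       [  0.        ,   0.        ,   1.        ]]), 'mount': array([[-1.20552534e-03, -9.63610466e-01, -2.67307720e-01,
         7.77864764e+01],
       [ 9.99999193e-01, -1.26867789e-03,  6.35482351e-05,
         9.50441644e-01],
       [-4.00363139e-04, -2.67307427e-01,  9.63611218e-01,
        -1.79751379e+02],
       [ 0.00000000e+00,  0.00000000e+00,  0.00000000e+00,
         1.00000000e+00]])} 0.99584375
```

View pics/scene0.png

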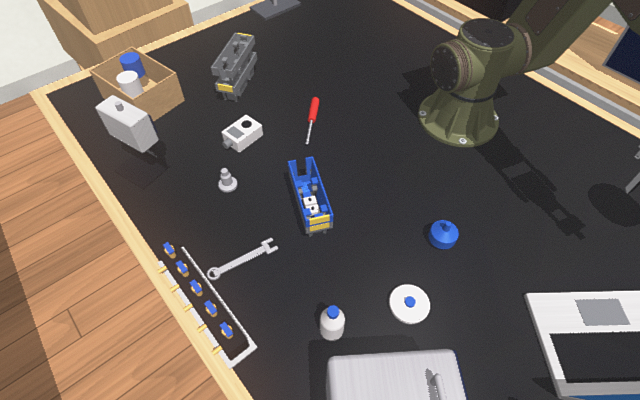

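View pics/side0.png

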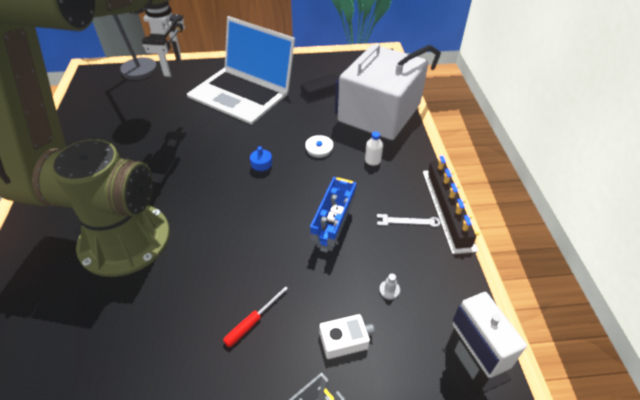

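Scene view: the nested bins lie at about (310,195), yellow end near (318,222). In the side view they are at (333,212), yellow end at the top, (345,182). Bystanders stand well apart.

```bash
cat > h.py <<'E'
import numpy as np,cv2
from cell import manip, camrig, job
from scipy.spatial.transform import Rotation as R
def snap(n,tag=None):
    s=manip.read_state();p,d=camrig.camera(n);i=camrig.camera_info(n)
    if n=="wrist":
        T=np.eye(4);T[:3,:3]=R.from_euler("xyz",s["eef_rot"]).as_matrix();T[:3,3]=s["eef_pos"];M=T@i["mount"]
    else:
        Rc=cv2.Rodrigues(i["rvec"])[0];M=np.eye(4);M[:3,:3]=Rc.T;M[:3,3]=-Rc.T@i["tvec"]
    if tag: cv2.imwrite(f"pics/{tag}.png",p[...,::-1])
    return p,d,i["K"],M
def cloud(d,K,M):
    v,u=np.mgrid[:d.shape[0],:d.shape[1]]
    c=np.stack([(u-K[0,2])/K[0,0]*d,(v-K[1,2])/K[1,1]*d,d],-1)
    return c@M[:3,:3].T+M[:3,3]
def ray(uv,K,M,z):
    uv=np.atleast_2d(uv);r=np.c_[(uv-K[:2,2])/[K[0,0],K[1,1]],np.ones(len(uv))]@M[:3,:3].T
    return M[:3,3]+r*((z-M[2,3])/r[:,2])[:,None]
def blue(p):
    h=cv2.cvtColor(p,cv2.COLOR_RGB2HSV);return (h[...,0]>100)&(h[...,0]<130)&(h[...,1]>130)&(h[...,2]>40)
def yellow(p):
    h=cv2.cvtColor(p,cv2.COLOR_RGB2HSV);return (h[...,0]>18)&(h[...,0]<34)&(h[...,1]>110)&(h[...,2]>80)
def tool(target):
    "world shift -> tool axes"
    s=manip.read_state();Rt=R.from_euler("xyz",s["eef_rot"]).as_matrix()
    return Rt.T@(np.array(target)-s["eef_pos"])
E
python3 - <<'E'
from h import *
for n,roi in (("scene",(280,340,150,240)),("side",(300,365,170,255))):
    p,d,K,M=snap(n);W=cloud(d,K,M)
    k=np.zeros(d.shape,bool);k[roi[2]:roi[3],roi[0]:roi[1]]=1
    b=W[k&(blue(p)|yellow(p))&(d>0)];y=W[k&yellow(p)&(d>0)]
    print(n,"z pct",np.percentile(b[:,2],[5,50,90,97,99.5]))
    zt=108
    t=b[abs(b[:,2]-zt)<8];print(len(t),cv2.minAreaRect(t[:,:2].astype(np.float32)))
    print("yellow",len(y),y[y[:,2]>95].mean(0))
E
```

```text
scene z pct [ 35.18888079  93.38800873 108.99553983 110.3326797  111.7257374 ]
445 ((585.241455078125, -21.198890686035156), (193.11692810058594, 66.84088897705078), 65.25009155273438)
yellow 205 [625.32253986  63.66895826 104.47323414]
side z pct [ 32.73534847  89.26338297 107.50941104 109.63459044 111.33237855]
332 ((584.73388671875, -22.34015655517578), (196.1942138671875, 66.96821594238281), 64.91169738769531)
yellow 29 [623.81082105  62.87258283 108.32622912]
```

```bash
cat >> h.py <<'E'
def go(xyz,yawdeg):
    s=manip.read_state();R0=R.from_euler("xyz",s["eef_rot"]);Rd=R.from_euler("xyz",[180,0,yawdeg],degrees=True)
    print("t",round(s["clock"],2),"go",np.round(R0.inv().apply(np.array(xyz)-s["eef_pos"]),1),np.round((R0.inv()*Rd).as_rotvec(),3),"j6",s["joints"][5].round(2))
E
python3 -c "
from h import *
go([585,-22,200],65)"
```

```text
t 0.25 go [-575.5 -442.6    5.4] [-0.     0.     1.785] j6 -0.07
```

```bash
python3 nudge.py '[[[-575,-443,0,0,0,1.785],[-575,-443,0,0,0,1.785],[-575,-443,0,0,0,1.785],[-575,-443,0,0,0,1.785],[-575,-443,0,0,0,1.785]]]' 94
python3 -c "
from h import *
go([585,-22,205],65)"
```

```text
clock: 0.75
eef_pos: [281.4, 342.4, 205.5]
eef_rot: [3.141, -0.0, 2.164]
wrist_force: [0.7, 0.8, -0.9]
finger_gap: 94.2
finger_force: 0.0
t 0.75 go [-471.9   48.     0.5] [ 0.   -0.    1.03] j6 0.21
```

```bash
python3 nudge.py '[[[-470,48,0,0,0,1.03],[-470,48,0,0,0,1.03],[-470,48,0,0,0,1.03],[-470,48,0,0,0,1.03],[-470,48,0,0,0,1.03]]]'
python3 -c "
from h import *
go([585,-22,205],65)"
```

```text
clock: 1.25
eef_pos: [442.8, 151.1, 205.6]
eef_rot: [3.141, -0.0, 1.413]
wrist_force: [0.5, 0.8, 0.3]
finger_gap: 94.2
finger_force: 0.0
t 1.25 go [-148.7  167.6    0.7] [ 0.    -0.     0.279] j6 0.41
```

```bash
python3 nudge.py '[[[-150,168,0,0,0,0.28],[-150,168,0,0,0,0.28],[-150,168,0,0,0,0.28],[-150,168,0,0,0,0.28],[-150,168,0,0,0,0.28]]]'
python3 -c "
from h import *
p,d,K,M=snap('wrist','w1')
go([585,-22,205],65)
W=cloud(d,K,M)
ok=(d>0)&(blue(p)|yellow(p))
n,l,st,c=cv2.connectedComponentsWithStats(cv2.morphologyEx(ok.astype(np.uint8),cv2.MORPH_CLOSE,np.ones((9,9))))
k=ok&(l==1+st[1:,4].argmax())
t=W[k];print(np.percentile(t[:,2],[50,90,97,99]))
t=t[abs(t[:,2]-108)<4];print(len(t),cv2.minAreaRect(t[:,:2].astype(np.float32)))
y=W[k&yellow(p)];y=y[abs(y[:,2]-108)<4];print('y',y.mean(0))
"
```

```text
clock: 1.75
eef_pos: [586.8, -23.7, 204.9]
eef_rot: [-3.141, 0.0, 1.138]
wrist_force: [-0.6, 0.9, -0.4]
finger_gap: 94.0
finger_force: 0.0
t 1.8 go [ 1.7 -3.8 -0.4] [-0.     0.001  0.002] j6 0.33
[ 90.75385255 108.58545715 109.30962786 109.76716107]
3463 ((584.0965576171875, -20.90766143798828), (191.168701171875, 66.22892761230469), 65.03844451904297)
y [623.72995762  64.1296418  109.15599966]
```

View pics/w1.png

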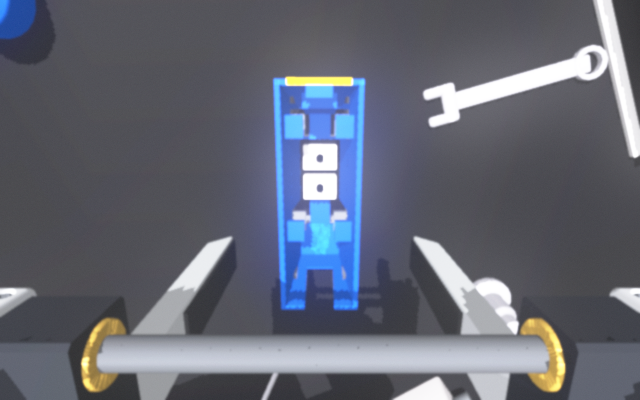

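Wrist view: rim runs from (319,80), the yellow end, to (319,305), the open end, and the fingers straddle it. Three views agree: centre about (584,-21), heading 65.0°, rim 108 mm and 191 x 66 mm, as stated. Descending with the tips above the grey rim at 80.

```bash
python3 nudge.py '[[[1.5,-3.5,40,0,0,0.002],[1.5,-3.5,80,0,0,0.002],[1.5,-3.5,105,0,0,0.002],[1.5,-3.5,119,0,0,0.002],[1.5,-3.5,119,0,0,0.002]]]'
python3 -c "
from h import *
go([584.3,-21.1,85],65)"
```

```text
clock: 2.3
eef_pos: [582.1, -17.6, 85.1]
eef_rot: [-3.139, 0.001, 1.138]
wrist_force: [-0.3, 0.4, 1.0]
finger_gap: 93.9
finger_force: 0.0
t 2.3 go [-2.3  3.4  0.1] [-0.002  0.001  0.003] j6 0.34
```

```bash
python3 nudge.py '[[[-2.3,3.4,0,0,0,-0.003],[-2.3,3.4,0,0,0,-0.003]]]'
python3 -c "
from h import *
go([584.3,-21.1,85],65)"
python3 nudge.py '[[[0,0,0,0,0,0],[0,0,0,0,0,0],[0,0,0,0,0,0],[0,0,0,0,0,0],[0,0,0,0,0,0]]]' 60 30
```

```text
clock: 2.5
eef_pos: [585.9, -21.7, 88.1]
eef_rot: [3.139, -0.001, 1.141]
wrist_force: [0.1, -0.1, 0.6]
finger_gap: 94.1
finger_force: 0.0
t 2.5 go [-0.2 -1.7  3.1] [ 0.003 -0.001  0.006] j6 0.33
clock: 3.0
eef_pos: [584.9, -21.2, 86.6]
eef_rot: [3.142, -0.0, 1.141]
wrist_force: [-1.5, 0.1, 2.4]
finger_gap: 66.1
finger_force: 30.0
```

```bash
python3 nudge.py '[[[0,0,-10,0,0,0],[0,0,-25,0,0,0],[0,0,-45,0,0,0],[0,0,-70,0,0,0],[0,0,-95,0,0,0]]]'; python3 nudge.py '[[[0,0,-20,0,0,0],[0,0,-25,0,0,0],[0,0,-25,0,0,0],[0,0,-25,0,0,0]]]'
python3 - <<'E'
from h import *
go([584.3,-21.1,205],65)
for n in("scene","side"):
    p,d,K,M=snap(n,n+"2");W=cloud(d,K,M)
    g=(np.hypot(W[...,0]-584,W[...,1]+21)<115)&(d>0)
    b=W[g&(blue(p)|yellow(p))];z=np.percentile(b[:,2],99);t=b[abs(b[:,2]-z)<5]
    print(n,z,cv2.minAreaRect(t[:,:2].astype(np.float32)))
    h=cv2.cvtColor(p,cv2.COLOR_RGB2HSV)
    t=W[g&(h[...,1]<90)&(abs(W[...,2]-80)<5)];print("grey",len(t),np.median(t[:,2]) if len(t) else 0,cv2.minAreaRect(t[:,:2].astype(np.float32)) if len(t)>5 else 0)
a=[cv2.imread(f"pics/{n}2.png") for n in("scene","side")]
cv2.imwrite("pics/c2.png",np.hstack([cv2.resize(a[0][110:270,240:400],None,fx=2.5,fy=2.5),cv2.resize(a[1][130:290,260:420],None,fx=2.5,fy=2.5)]))
E
```

```text
clock: 3.5
eef_pos: [584.7, -21.2, 183.4]
eef_rot: [3.142, -0.0, 1.141]
wrist_force: [0.7, -0.6, -2.9]
finger_gap: 66.0
finger_force: 30.0
clock: 3.9
eef_pos: [584.5, -21.2, 205.5]
eef_rot: [-3.14, 0.001, 1.141]
wrist_force: [-0.1, 0.4, -4.1]
finger_gap: 66.2
finger_force: 30.0
t 3.9 go [ 0.  -0.2  0.5] [-0.001  0.001  0.006] j6 0.33
scene 230.5573230309915 ((588.5120849609375, -14.588981628417969), (179.44207763671875, 66.50699615478516), 65.24246978759766)
grey 230 80.6054952615637 ((584.6337890625, -22.879005432128906), (193.99989318847656, 66.48700714111328), 65.5528564453125)
side 333.888877041555 ((589.3410034179688, -32.127601623535156), (103.31317138671875, 29.97313117980957), 2.811856508255005)
grey 175 79.60696204377462 ((584.48046875, -22.705612182617188), (191.5247039794922, 66.62104797363281), 64.9814224243164)
```

View pics/c2.png

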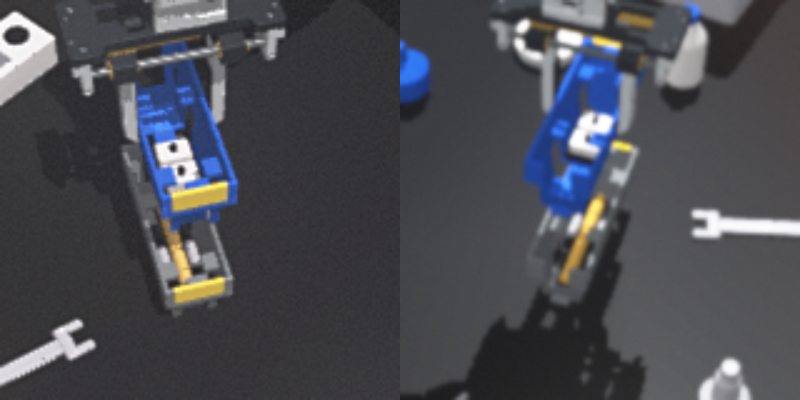

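Picture: the blue bin hangs level and clear, with the grey rim visible beneath (yellow end at (200,292) in the left crop). The grey centre is about (584.5,-22), heading about 65.2°, rim 80. j6 can't make the half turn in one go (0.33 ± π is out of range), so I'll turn +90°, set it crosswise, and regrasp.

```bash
python3 nudge.py '[[[0,0,0,0,0,-0.14],[0,0,0,0,0,-0.28],[0,0,0,0,0,-0.42],[0,0,0,0,0,-0.56],[0,0,0,0,0,-0.70]]]' ; python3 nudge.py '[[[0,0,0,0,0,-0.14],[0,0,0,0,0,-0.28],[0,0,0,0,0,-0.42],[0,0,0,0,0,-0.56],[0,0,0,0,0,-0.70]]]' ; python3 nudge.py '[[[0,0,0,0,0,-0.1],[0,0,0,0,0,-0.165],[0,0,0,0,0,-0.165],[0,0,0,0,0,-0.165]]]'
python3 -c "
from h import *
go([581.8,-20.7,137],155)"
```

```text
clock: 4.5
eef_pos: [584.6, -21.2, 205.5]
eef_rot: [-3.14, -0.001, 1.847]
wrist_force: [0.0, -0.7, -3.7]
finger_gap: 65.9
finger_force: 30.0
clock: 5.0
eef_pos: [584.6, -21.2, 205.5]
eef_rot: [-3.141, -0.001, 2.547]
wrist_force: [-0.2, -0.5, -3.9]
finger_gap: 65.7
finger_force: 30.0
clock: 5.4
eef_pos: [584.8, -21.2, 205.9]
eef_rot: [-3.141, -0.001, 2.704]
wrist_force: [-1.1, 0.5, -3.8]
finger_gap: 65.7
finger_force: 30.0
t 5.4 go [ 2.8 -0.8 68.9] [-0.    -0.001 -0.002] j6 -1.23
```

```bash
python3 - <<'E'
from h import *
p,d,K,M=snap('wrist','w3');W=cloud(d,K,M);s=manip.read_state()
k=(blue(p)|yellow(p))&(abs(W[...,2]-228)<6)&(np.hypot(W[...,0]-585,W[...,1]+21)<115);t=W[k]
print(np.median(t[:,2]),len(t),cv2.minAreaRect(t[:,:2].astype(np.float32)),s['eef_pos'],s['eef_rot'])
E
python3 nudge.py '[[[2.5,-0.5,20,0,0,0],[2.5,-0.5,40,0,0,0],[2.5,-0.5,52,0,0,0],[2.5,-0.5,58,0,0,0],[2.5,-0.5,60,0,0,0]]]'
```

```text
227.67678678771102 9018 ((578.5718994140625, -17.625732421875), (67.1823959350586, 175.22152709960938), 64.44448852539062) [584.7997425  -21.20251627 206.01595303] [-3.14136608e+00 -6.64293403e-04  2.70383574e+00]
clock: 5.95
eef_pos: [582.5, -20.6, 146.2]
eef_rot: [-3.141, -0.0, 2.705]
wrist_force: [-0.1, 0.6, -3.9]
finger_gap: 65.7
finger_force: 30.0
```

```bash
python3 nudge.py '[[[0,0,5,0,0,0],[0,0,9,0,0,0],[0,0,11,0,0,0],[0,0,12,0,0,0],[0,0,12,0,0,0]]]'
```

```text
clock: 6.45
eef_pos: [582.6, -20.6, 134.7]
eef_rot: [3.141, 0.0, 2.706]
wrist_force: [-0.1, -1.6, -3.4]
finger_gap: 65.5
finger_force: 30.0
```

```bash
python3 nudge.py '[[[0,0,0.5,0,0,0],[0,0,1,0,0,0],[0,0,1,0,0,0]]]'; python3 nudge.py '[[[0,0,0,0,0,0],[0,0,0,0,0,0],[0,0,0,0,0,0],[0,0,0,0,0,0],[0,0,0,0,0,0]]]' 92; python3 nudge.py '[[[0,0,-30,0,0,0],[0,0,-60,0,0,0],[0,0,-70,0,0,0],[0,0,-70,0,0,0]]]'
python3 - <<'E'
from h import *
go([585,-21,205],-25)
p,d,K,M=snap('wrist','w4');W=cloud(d,K,M)
k=(blue(p)|yellow(p))&(abs(W[...,2]-156)<5)&(np.hypot(W[...,0]-585,W[...,1]+21)<125);t=W[k]
print(np.median(t[:,2]),len(t),cv2.minAreaRect(t[:,:2].astype(np.float32)))
c=np.polyfit(*(t-t.mean(0))[:,:2].T,1) ;print(np.linalg.lstsq(np.c_[t[:,:2]-t[:,:2].mean(0),np.ones(len(t))],t[:,2],rcond=None)[0])
E
```

```text
clock: 6.75
eef_pos: [582.8, -20.8, 134.6]
eef_rot: [3.141, 0.001, 2.706]
wrist_force: [-2.2, -1.0, 6.1]
finger_gap: 65.4
finger_force: 30.0
clock: 7.25
eef_pos: [582.4, -20.6, 133.4]
eef_rot: [-3.142, -0.0, 2.706]
wrist_force: [0.4, 0.7, 0.7]
finger_gap: 92.0
finger_force: 0.0
clock: 7.65
eef_pos: [582.9, -20.7, 204.4]
eef_rot: [3.141, 0.002, 2.706]
wrist_force: [0.5, -0.5, -0.4]
finger_gap: 92.0
finger_force: 0.0
t 7.65 go [-2.1  0.6 -0.6] [-3.000e-03  1.000e-03 -3.141e+00] j6 -1.23
156.30473722826153 4341 ((580.4535522460938, -18.974716186523438), (66.21592712402344, 183.46546936035156), 64.7122573852539)
[-2.85590528e-03  5.58355576e-04  1.55850251e+02]
```

```bash
for i in 1; do python3 nudge.py '[[[0,0,0,0,0,0.15],[0,0,0,0,0,0.3],[0,0,0,0,0,0.45],[0,0,0,0,0,0.6],[0,0,0,0,0,0.75]]]' ; python3 nudge.py '[[[0,0,0,0,0,0.15],[0,0,0,0,0,0.3],[0,0,0,0,0,0.45],[0,0,0,0,0,0.6],[0,0,0,0,0,0.75]]]' >/dev/null; python3 nudge.py '[[[0,0,0,0,0,0.15],[0,0,0,0,0,0.3],[0,0,0,0,0,0.45],[0,0,0,0,0,0.6],[0,0,0,0,0,0.75]]]' >/dev/null; python3 nudge.py '[[[0,0,0,0,0,0.15],[0,0,0,0,0,0.3],[0,0,0,0,0,0.45],[0,0,0,0,0,0.6],[0,0,0,0,0,0.75]]]'; done; python3 nudge.py '[[[0,0,0,0,0,0.1],[0,0,0,0,0,0.14],[0,0,0,0,0,0.14]]]'
python3 - <<'E'
from h import *
p,d,K,M=snap('wrist','w5');W=cloud(d,K,M)
go([582.5,-20.7,136],-25)
k=(blue(p)|yellow(p))&(abs(W[...,2]-156)<5)&(np.hypot(W[...,0]-585,W[...,1]+21)<125);t=W[k]
print(np.median(t[:,2]),len(t),cv2.minAreaRect(t[:,:2].astype(np.float32)))
h=cv2.cvtColor(p,cv2.COLOR_RGB2HSV)
t=W[(np.hypot(W[...,0]-585,W[...,1]+21)<115)&(h[...,1]<90)&(abs(W[...,2]-80)<3)];print("grey",len(t),cv2.minAreaRect(t[:,:2].astype(np.float32)))
E
```

```text
clock: 8.2
eef_pos: [581.8, -20.6, 201.3]
eef_rot: [-3.139, -0.001, 1.95]
wrist_force: [0.5, 0.6, 0.3]
finger_gap: 92.1
finger_force: 0.0
clock: 9.7
eef_pos: [581.8, -20.6, 201.4]
eef_rot: [3.141, 0.003, -0.3]
wrist_force: [0.1, 0.4, -0.2]
finger_gap: 92.2
finger_force: 0.0
clock: 10.0
eef_pos: [581.9, -20.6, 201.6]
eef_rot: [3.141, 0.003, -0.435]
wrist_force: [-0.2, -0.3, 0.5]
finger_gap: 91.8
finger_force: 0.0
t 10.05 go [ 0.7 -0.2 65.9] [0.001 0.002 0.003] j6 1.91
155.68436921380328 2610 ((586.8876342773438, -21.536148071289062), (66.22271728515625, 182.68466186523438), 64.74613952636719)
grey 2094 ((575.906494140625, -16.859451293945312), (190.5537872314453, 84.39912414550781), 65.1946029663086)
```

View pics/w5.png

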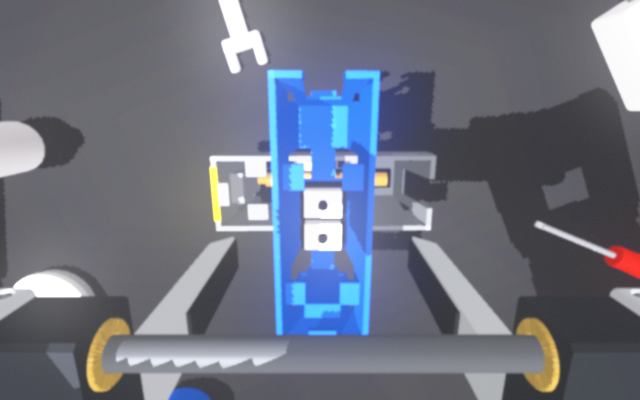

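Wrist view: the blue bin lies crosswise, open end up at (325,72). The grey bin is beneath it from (212,193), its yellow end, to (435,190), its open end. The blue centre works out at (583.5,-20.2), rim 156, level.

```bash
python3 nudge.py '[[[0,0,30,0,0,0],[0,0,55,0,0,0],[0.5,0,66,0,0,0.003],[0.5,0,68,0,0,0.003],[0.5,0,68,0,0,0.003]]]'; python3 nudge.py '[[[0,0,0,0,0,0],[0,0,0,0,0,0],[0,0,0,0,0,0],[0,0,0,0,0,0],[0,0,0,0,0,0]]]' 60 30
python3 - <<'E'
from h import *
a=np.radians(65.2);ex=np.array([np.cos(a),np.sin(a)]);ey=np.array([-ex[1],ex[0]])
for n in("scene","side"):
    p,d,K,M=snap(n);W=cloud(d,K,M);h=cv2.cvtColor(p,cv2.COLOR_RGB2HSV)
    q=W[...,:2]-[584.5,-22];u=q@ex;v=q@ey
    k=(d>0)&(abs(u)<105)&(abs(v)<42)&(abs(W[...,2]-80)<3)&((h[...,1]<90)|yellow(p))
    t=W[k];r=cv2.minAreaRect(t[:,:2].astype(np.float32));y=W[k&yellow(p)]
    print(n,len(t),r,"yellow",y.mean(0) if len(y) else 0)
go([582.5,-20.7,133],-25)
E
```

```text
clock: 10.55
eef_pos: [583.1, -20.9, 135.9]
eef_rot: [-3.141, -0.0, -0.437]
wrist_force: [-0.3, 0.5, 0.4]
finger_gap: 91.8
finger_force: 0.0
clock: 11.05
eef_pos: [583.0, -20.9, 135.9]
eef_rot: [-3.141, -0.001, -0.437]
wrist_force: [-0.6, -0.3, 2.7]
finger_gap: 65.9
finger_force: 30.0
scene 179 ((593.6357421875, -2.5873870849609375), (152.7156219482422, 66.14444732666016), 65.29960632324219) yellow [625.00757914  62.86057099  80.64739471]
side 104 ((578.0305786132812, -38.062156677246094), (158.3543701171875, 67.2754898071289), 64.3597640991211) yellow [ 557.42750644 -113.55077976   78.19994963]
t 11.15 go [-0.6  0.1  2.9] [-0.    -0.001 -0.001] j6 1.91
```

```bash
python3 nudge.py '[[[0,0,-10,0,0,0],[0,0,-30,0,0,0],[0,0,-55,0,0,0],[0,0,-70,0,0,0],[0,0,-70,0,0,0]]]';python3 nudge.py '[[[0,0,0,0,0,-0.14],[0,0,0,0,0,-0.28],[0,0,0,0,0,-0.42],[0,0,0,0,0,-0.56],[0,0,0,0,0,-0.70]]]' ; python3 nudge.py '[[[0,0,0,0,0,-0.14],[0,0,0,0,0,-0.28],[0,0,0,0,0,-0.42],[0,0,0,0,0,-0.56],[0,0,0,0,0,-0.70]]]' >/dev/null; python3 nudge.py '[[[0,0,0,0,0,-0.1],[0,0,0,0,0,-0.175],[0,0,0,0,0,-0.175],[0,0,0,0,0,-0.175]]]'
python3 - <<'E'
from h import *
a=np.radians(65.2);ex=np.array([np.cos(a),np.sin(a)]);ey=np.array([-ex[1],ex[0]])
go([584.5,-22,205],65)
for n in("scene","side","wrist"):
    p,d,K,M=snap(n,n+"6");W=cloud(d,K,M);h=cv2.cvtColor(p,cv2.COLOR_RGB2HSV)
    q=W[...,:2]-[584.5,-22];u=q@ex;v=q@ey;box=(d>0)&(abs(u)<105)&(abs(v)<42)
    for nm,k in(("grey",box&(abs(W[...,2]-80)<3)&((h[...,1]<90)|yellow(p))),("blue",box&(abs(W[...,2]-226)<4)&(blue(p)|yellow(p)))):
        t=W[k]
        if len(t)<20: continue
        print(n,nm,len(t),np.median(t[:,2]).round(1),cv2.minAreaRect(t[:,:2].astype(np.float32)),"u",np.percentile(u[k],[.5,99.5]).round(1),"v",np.percentile(v[k],[.5,99.5]).round(1))
E
```

```text
clock: 11.65
eef_pos: [583.5, -20.8, 207.6]
eef_rot: [-3.14, -0.003, -0.437]
wrist_force: [0.2, 0.7, -4.0]
finger_gap: 66.0
finger_force: 30.0
clock: 12.15
eef_pos: [582.4, -20.8, 204.1]
eef_rot: [-3.141, 0.002, 0.269]
wrist_force: [0.5, 0.4, -3.6]
finger_gap: 65.4
finger_force: 30.0
clock: 13.05
eef_pos: [582.6, -20.8, 204.7]
eef_rot: [-3.14, 0.0, 1.135]
wrist_force: [-0.2, -0.1, -3.4]
finger_gap: 66.1
finger_force: 30.0
t 13.05 go [-0.3  2.2 -0.3] [-0.001  0.     0.001] j6 0.34
scene grey 249 80.4 ((584.6865844726562, -21.95500946044922), (193.85394287109375, 66.57064819335938), 65.33504486083984) u [-95.7  96.9] v [-33.4  32.7]
scene blue 250 225.2 ((585.4364013671875, -15.470443725585938), (183.16549682617188, 66.65032958984375), 64.32015991210938) u [-82.6  97.5] v [-32.2  34.5]
side grey 159 79.8 ((584.366455078125, -22.977798461914062), (193.89321899414062, 67.20254516601562), 65.26512145996094) u [-97.8  95.6] v [-33.8  33.1]
side blue 188 224.7 ((582.651611328125, -22.905624389648438), (192.08827209472656, 67.39005279541016), 65.3056869506836) u [-97.6  94. ] v [-31.9  34.9]
wrist grey 710 80.7 ((583.8377075195312, -20.804588317871094), (190.7716522216797, 65.72921752929688), 65.34829711914062) u [-93.9  96.1] v [-31.6  33.9]
wrist blue 6518 225.4 ((586.171875, -12.320053100585938), (174.8189239501953, 67.57189178466797), 65.27812957763672) u [-75.1  96.6] v [-30.8  35.6]
```

Relative to the grey, the blue is off by u≈+0.2, v≈+1.4 mm, with parallel headings (65.3°). Going 8.7 mm short along -u, 1.4 mm across, and down.

```bash
python3 nudge.py '[[[-8.7,1.4,10,0,0,0],[-8.7,1.4,30,0,0,0],[-8.7,1.4,50,0,0,0],[-8.7,1.4,65,0,0,0],[-8.7,1.4,70,0,0,0]]]'; python3 nudge.py '[[[0,0,3,0,0,0],[0,0,5.5,0,0,0],[0,0,7,0,0,0],[0,0,7,0,0,0],[0,0,7,0,0,0]]]'; python3 -c "
from h import *
go([582.6,-20.8,204.7],65)"
```

```text
clock: 13.7
eef_pos: [579.5, -29.8, 133.1]
eef_rot: [-3.139, 0.001, 1.137]
wrist_force: [-0.3, 0.9, -3.1]
finger_gap: 65.8
finger_force: 30.0
clock: 14.2
eef_pos: [580.6, -29.3, 128.8]
eef_rot: [3.141, -0.0, 1.138]
wrist_force: [0.3, -0.1, -3.1]
finger_gap: 65.8
finger_force: 30.0
t 14.2 go [  8.6  -1.8 -75.9] [ 0.001 -0.     0.003] j6 0.32
```

```bash
python3 nudge.py '[[[0,0,1,0,0,0],[0,0,2,0,0,0],[0,0,2.5,0,0,0],[0,0,2.5,0,0,0]]]'; python3 nudge.py '[[[0,0,0.5,0,0,0],[0,0,1,0,0,0],[0,0,1,0,0,0],[0,0,1,0,0,0]]]'
```

```text
clock: 14.6
eef_pos: [580.5, -29.3, 126.0]
eef_rot: [3.142, -0.0, 1.138]
wrist_force: [0.4, -0.0, -4.0]
finger_gap: 66.2
finger_force: 30.0
clock: 15.0
eef_pos: [580.6, -29.3, 125.8]
eef_rot: [3.141, -0.0, 1.138]
wrist_force: [-3.9, -0.5, 5.3]
finger_gap: 65.9
finger_force: 30.0
```

Contact came at TCP 126, i.e. origin about 66 above the grey, as expected. Release, rise and look.

```bash
python3 nudge.py '[[[0,0,0,0,0,0],[0,0,0,0,0,0],[0,0,0,0,0,0],[0,0,0,0,0,0],[0,0,0,0,0,0]]]' 92; python3 nudge.py '[[[0,0,-30,0,0,0],[0,0,-60,0,0,0],[0,0,-80,0,0,0],[0,0,-80,0,0,0]]]'
cat > chk.py <<'E'
from h import *
import sys
tag=sys.argv[1];a=np.radians(65.3);ex=np.array([np.cos(a),np.sin(a)]);ey=np.array([-ex[1],ex[0]])
go([584.5,-22,205],65);ims=[]
for n in("scene","side","wrist"):
    p,d,K,M=snap(n,n+tag);W=cloud(d,K,M);h=cv2.cvtColor(p,cv2.COLOR_RGB2HSV)
    q=W[...,:2]-[584.5,-22];u=q@ex;v=q@ey;box=(d>0)&(abs(u)<115)&(abs(v)<42)
    for nm,k in(("grey",box&(abs(W[...,2]-80)<3)&((h[...,1]<90)|yellow(p))),("blue",box&(abs(W[...,2]-144)<6)&(blue(p)|yellow(p)))):
        t=W[k]
        if len(t)<20: continue
        c=np.linalg.lstsq(np.c_[u[k],v[k],np.ones(len(t))],t[:,2],rcond=None)[0]
        print(n,nm,len(t),"z",np.median(t[:,2]).round(1),"tilt",c[:2].round(3),np.round(cv2.minAreaRect(t[:,:2].astype(np.float32))[2],2),"u",np.percentile(u[k],[.5,99.5]).round(1),"v",np.percentile(v[k],[.5,99.5]).round(1))
a=[cv2.imread(f"pics/{n}{tag}.png") for n in("scene","side")]
cv2.imwrite(f"pics/c{tag}.png",np.hstack([cv2.resize(a[0][110:270,240:400],None,fx=2.5,fy=2.5),cv2.resize(a[1][130:290,260:420],None,fx=2.5,fy=2.5)]))
E
python3 chk.py 7
```

```text
clock: 15.5
eef_pos: [580.5, -29.3, 124.9]
eef_rot: [-3.142, 0.0, 1.138]
wrist_force: [-0.6, -0.5, -0.3]
finger_gap: 91.7
finger_force: 0.0
clock: 15.9
eef_pos: [581.5, -29.4, 207.7]
eef_rot: [3.137, -0.002, 1.138]
wrist_force: [-0.8, 0.2, 0.2]
finger_gap: 91.7
finger_force: 0.0
t 15.9 go [ 8.  -0.4  2.8] [ 0.005 -0.002  0.003] j6 0.32
scene grey 267 z 80.6 tilt [-0.001  0.002] 65.36 u [-92.4  97.2] v [-33.4  33. ]
scene blue 431 z 145.9 tilt [-0.002 -0.009] 65.01 u [-103.4   89.2] v [-33.7  32.7]
side grey 144 z 80.0 tilt [-0.003  0.001] 65.35 u [-97.4  95.1] v [-33.7  32.6]
side blue 332 z 144.7 tilt [ 0.002 -0.008] 65.16 u [-105.7   87.7] v [-33.7  33.5]
wrist grey 1203 z 81.2 tilt [-0.005  0.001] 65.18 u [-51.2  95.6] v [-31.4  31.7]
wrist blue 5398 z 146.0 tilt [ 0.002 -0.   ] 64.95 u [-99.1  87.1] v [-32.3  34. ]
```

View pics/c7.png

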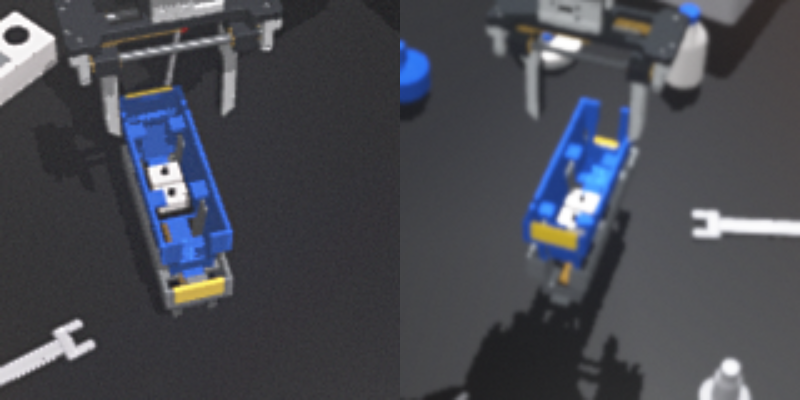

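Both views: the bin is half turned, level (rim about 145.7) and about 8 mm short of home, with the grey yellow end at (200,290) in the left crop. Next I push on its yellow end with shut fingers.

```bash
python3 nudge.py '[[[-45,0,0,0,0,0],[-90,0,0,0,0,0],[-125,0,0,0,0,0],[-125,0,0,0,0,0],[-125,0,0,0,0,0]]]' 0 10; python3 nudge.py '[[[0,0,30,0,0,0],[0,0,60,0,0,0],[0,0,80,0,0,0],[0,0,80,0,0,0],[0,0,80,0,0,0]]]'
python3 - <<'E'
from h import *
s=manip.read_state();a=np.radians(65.3);ex=np.array([np.cos(a),np.sin(a)]);ey=np.array([-ex[1],ex[0]])
q=s['eef_pos'][:2]-[584.3,-21.9];print(q@ex,q@ey,s['eef_rot'],s['wrist_force'],s['finger_gap'])
E
```

```text
clock: 16.55
eef_pos: [527.6, -143.1, 203.9]
eef_rot: [-3.14, 0.0, 1.136]
wrist_force: [-1.0, 0.1, -0.1]
finger_gap: 55.6
finger_force: 0.0
clock: 17.05
eef_pos: [528.4, -142.1, 125.1]
eef_rot: [-3.141, -0.0, 1.139]
wrist_force: [0.7, 0.9, 0.4]
finger_gap: 15.2
finger_force: 0.0
-132.53235883294872 0.5411846392442079 [-3.14117568e+00 -1.06571307e-05  1.13880740e+00] [0.70917919 0.87328501 0.44039753] 15.242510188420622
```

```bash
python3 nudge.py '[[[5,0,0,0,0,0],[10,0,0,0,0,0],[15,0,0,0,0,0],[17,0,0,0,0,0],[17,0,0,0,0,0]]]'; python3 nudge.py '[[[1,0,0,0,0,0],[2,0,0,0,0,0],[3,0,0,0,0,0],[3.5,0,0,0,0,0],[4,0,0,0,0,0]]]';  python3 nudge.py '[[[0.5,0,0,0,0,0],[1,0,0,0,0,0],[1.5,0,0,0,0,0],[2,0,0,0,0,0],[2,0,0,0,0,0]]]'
```

```text
clock: 17.55
eef_pos: [535.4, -127.0, 125.1]
eef_rot: [3.141, -0.0, 1.138]
wrist_force: [0.5, 0.1, -0.2]
finger_gap: 0.3
finger_force: 0.0
clock: 18.05
eef_pos: [536.9, -123.7, 125.0]
eef_rot: [3.142, 0.0, 1.138]
wrist_force: [0.3, -1.3, 0.3]
finger_gap: 0.5
finger_force: 0.5
clock: 18.55
eef_pos: [537.7, -121.9, 125.0]
eef_rot: [3.142, 0.0, 1.138]
wrist_force: [-1.3, -2.5, 1.3]
finger_gap: 0.6
finger_force: 1.4
```

```bash
python3 nudge.py '[[[0.5,0,0,0,0,0],[1,0,0,0,0,0],[1.5,0,0,0,0,0],[2,0,0,0,0,0],[2,0,0,0,0,0]]]'; python3 nudge.py '[[[0.5,0,0,0,0,0],[1,0,0,0,0,0],[1.5,0,0,0,0,0],[2,0,0,0,0,0],[2,0,0,0,0,0]]]'
```

```text
clock: 19.05
eef_pos: [538.6, -120.0, 124.9]
eef_rot: [-3.142, -0.0, 1.138]
wrist_force: [-1.5, -2.6, 1.2]
finger_gap: 0.4
finger_force: 1.2
clock: 19.55
eef_pos: [539.4, -118.0, 124.9]
eef_rot: [-3.141, -0.0, 1.138]
wrist_force: [0.0, -1.0, -0.1]
finger_gap: 0.6
finger_force: 0.3
```

```bash
python3 nudge.py '[[[0.5,0,0,0,0,0],[1,0,0,0,0,0],[1,0,0,0,0,0]]]'; python3 chk.py 8
```

```text
clock: 19.85
eef_pos: [539.8, -117.4, 124.9]
eef_rot: [-3.142, 0.0, 1.138]
wrist_force: [-1.7, -3.2, 0.9]
finger_gap: 0.6
finger_force: 1.2
t 19.85 go [105.3   0.6 -80.1] [-0.     0.     0.003] j6 0.15
scene grey 262 z 80.2 tilt [ 0.005 -0.007] 65.44 u [-93.1  96.7] v [-33.5  32.6]
scene blue 355 z 142.5 tilt [-0.003 -0.004] 65.31 u [-95.5  95.6] v [-33.6  32.7]
side grey 100 z 80.0 tilt [0.005 0.002] 63.48 u [-96.8  96.2] v [-33.4  33. ]
side blue 107 z 141.6 tilt [ 0.005 -0.004] 64.94 u [-97.7  93.5] v [-34.   33.6]
wrist grey 1564 z 77.8 tilt [-0.002 -0.002] 64.53 u [-90.2  12.1] v [-25.3  21.1]
wrist blue 6746 z 142.3 tilt [-0.008 -0.001] 65.0 u [-95.4  13.4] v [-32.2  33.9]
```

The rim dropped to 142 mm and is level. Retreating and checking.

```bash
python3 nudge.py '[[[-10,0,0,0,0,0],[-30,0,0,0,0,0],[-40,0,-40,0,0,0],[-40,0,-80,0,0,0],[-40,0,-80,0,0,0]]]'; python3 nudge.py '[[[0,0,0,0,0,0],[0,0,0,0,0,0],[0,0,0,0,0,0]]]'; python3 chk.py 9
```

```text
clock: 20.5
eef_pos: [524.5, -154.9, 210.2]
eef_rot: [3.133, -0.001, 1.137]
wrist_force: [0.8, -0.7, -0.9]
finger_gap: 0.3
finger_force: 0.0
clock: 20.8
eef_pos: [522.6, -153.5, 203.7]
eef_rot: [-3.14, 0.0, 1.138]
wrist_force: [0.4, 0.9, 0.9]
finger_gap: 0.2
finger_force: 0.0
t 20.8 go [145.4   1.   -1.3] [-0.002  0.     0.003] j6 0.08
scene grey 254 z 80.4 tilt [ 0.005 -0.012] 65.37 u [-93.9  97.4] v [-33.4  32.5]
scene blue 363 z 142.5 tilt [-0.001 -0.004] 65.42 u [-96.   95.9] v [-33.7  32.8]
side grey 110 z 79.7 tilt [-0.    -0.008] 64.46 u [-97.   93.2] v [-33.4  33.2]
side blue 81 z 141.4 tilt [ 0.002 -0.005] 67.43 u [-99.   94.1] v [-33.4  32.5]
wrist grey 891 z 77.9 tilt [ 0.007 -0.001] 64.8 u [-44.2  10. ] v [-18.1  19.6]
wrist blue 1154 z 142.2 tilt [-0.039 -0.   ] 64.59 u [-95.8  -7.9] v [-31.9  33.9]
```

View pics/c9.png

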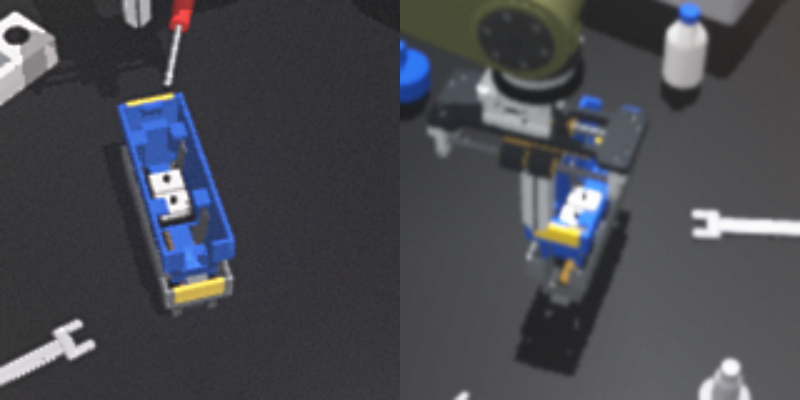

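The picture shows the blue bin home on the grey: rim at 142 (origin 62 above the grey's), level and parallel, about 1 mm off along. The grey has not moved, and the gripper is clear.

```bash
python3 -c "
from cell import manip, camrig, job
print(job.sign_off())"
```

```text
the job is handed in; nothing more can be done
None
```

The blue bin sits half turned and level on the grey ledges (rim at 142 mm, about 1 mm off along), the grey bin has not moved measurably and the gripper is clear; the job was handed in after about 21 s of robot time, and the sign-off gave no verdict.

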